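# Stretch a gold band on the ring stretcher

### The arm

A 6-joint arm with a two-finger parallel gripper is mounted at the origin on the work surface. World frame = base frame: x ahead of the robot, y to its left, z up, the work surface at z = 0. Lengths are in m, angles in rad, forces in N, time in s.
With the tool pointing down it reaches from about 0.35 to 0.8 m from the base axis. Payload 7.3 kg.
Tool frame: the origin (TCP) lies between the finger pads; the fingertips stand 25 mm ahead of it and the grasp point (between the pads) lies 6 mm ahead of it (r.tip_extent is the distance from the TCP to the fingertips, in m); z points along the fingers, y is the line along which they close (so a half turn about z gives the same grasp; the last joint's range is limited). The gripper opens to 85 mm and grips with 20 to 120 N. Pads are 22 mm wide; open, the fingers measure 114 mm over their backs; the gripper's body (76 mm by 85 mm) begins 54 mm behind the grasp point. The pads swing forward as they close: fully open they stand 13 mm farther back than shut.
Start: joints at [-0.146, 0.342, 1.524, -0, 1.275, -0.146], TCP at [0.525, 0, 0.256] pointing down, gripper open.
Joint ranges: [-2.53, 2.53], [-0.77, 2.02], [0.04, 2.7], [-1, 4.14], [0.28, 2.66], [-3.11, 3.11]. Speed limits (rad/s): [2.57, 2.57, 3.14, 3.14, 3.14, 3.14].

### API

Orientations are given as a unit quaternion [x, y, z, w].
In Python, from workcell import r, command_gripper, optics gives the robot as it stands. The module is installed in compiled form; this text tells all that it offers. Calls block until the motion is done:
- r.reach(position, orientation): joint-space move of the TCP to a pose.
- r.move_straight(position, orientation=None, speed=0.15, max_force=None): straight line of the TCP; orientation=None keeps the orientation; speed is the mean speed in m/s. With max_force (N) it stops when the force on the tool has changed by that much, and returns True; else False.
- r.movej(angles): joint-space move.
- command_gripper(opening, force=None): finger opening in m; force is the grip in N (None keeps the last); returns when the fingers have stopped.
- r.hold(seconds).
- r.solve_ik(position, orientation): joint angles nearest the present ones, or None.
- r.read_state(): the state.
- optics.get_image(name): name is "scene" or "side" or "wrist"; returns (picture, depth): 400x640x3 uint8, red, green, blue; 400x640 float32, m along the optical axis (not along the pixel's ray), 0 where there is no reading.
- optics.camera_model(name): a dict with "K" (3x3 intrinsics, pixels), "R" (3x3) and "t" (3): a world point X has camera coordinates R X + t; the wrist camera has in their place "tool_from_camera" (4x4, takes a point from camera to tool coordinates, whose origin is the TCP and whose axes are the flange's). Camera axes: x right, y down, z forward; pixel columns grow to the right and rows downward; lengths in m; the calibration is good to about 2 mm. A picture is of the moment at which its call begins: read the wrist's pose just before it. camera_model takes no time and is no camera call.
A pose or a line that the arm cannot do raises r.PlanningError and nothing moves.
- r.finish_job(): hands the job in; it is judged then, once.
The state is a dict: "time_s": time; "joint_positions": joint angles; "dq": joint speeds; "tau": joint torques, N m; "eef_pos": TCP position; "eef_rot": TCP orientation; "contact_force": force on the tool from outside, world axes, zero at the start; "torque": the same for the moment, N m; "grip_width": finger opening in m; "grip_force": force on a finger pad.
Only numpy, scipy, OpenCV 4.12 (cv2) and the standard library are available. Lean on these libraries where they do the work, as an engineer would, in place of code of your own. Each camera call takes 0.05 s, during which the arm holds its last target. There are 200 camera calls.

### The job

Stretch the wide plain band: with the safety catch still on, slip the band level over the upright tapered mandrel of the ring stretcher, push it down until it sits snug on the taper, and let go of it. Then flip the safety catch fully over towards the front, pull the ball-ended lever it locked all the way to its stop, and finish while still holding the lever there, so that the band stays stretched. Do not disturb the other rings and tools on the bench.

Things in the scene. Friction and masses are not known exactly. Their poses are not given: they have to be found in the camera images.
- wide_band: the ring to stretch: plain round gold band, the widest (tallest as it lies) of three gold rings lying flat on the bench; outside diameter 26, inside diameter 21.5, height 10, 25 g. Origin: centre of its underside (bench height at the start); z is the ring's axis. The other two are a thin band (diameter 23, height 4) and a signet ring with a flat square head on its side
- band_center (a point): centre of the wide band, 5 above its underside, on the ring's axis
- stretcher: ring stretcher bolted to the bench: grey base 200 (x) x 240 (y) x 16, bolt heads to 25. Origin: centre of underside; -x is its front, z up; turned up to 0.3 rad. On its +y half a cast body 90 x 90, 71 high, collar to 83, carries the mandrel. On its -y half two cheek plates 8 thick, 75 high, 32 apart inside, from x = -26 to 57 (56 high before x = -17), hold lever and catch between them
- mandrel_seat (a point): point on the mandrel's axis 118 above the bench (stretcher x = 30, y = 50): the band is snug when the centre of its underside is here, give or take a few mm. Steel taper split in four leaves, radius 12.5 at its foot (83 up), 8.5 at its top. Friction wedges a band anywhere, so press it down with a few N. Pulling the lever spreads the leaves by 0.9 mm, so they press hard on a snug band
- mandrel_top (a point): centre of the mandrel's top face, 163 above the bench; a draw rod with a head of radius 8 stands 14 higher on it (to 177) and goes down 4 as the lever is pulled
- catch (a joint): safety catch angle in rad: 0 = on (its nose blocks the tooth on the lever hub), 1.25 = flipped fully over to the front; stays where it is put (friction, about 1 N at the bar). Turns about the axis through catch_hinge parallel to the stretcher's y; a growing value swings the bar towards the stretcher's -x and down
- catch_hinge (a point): catch pin axis, mid-way between the cheeks (stretcher x = -12, y = -60, height 60)
- catch_bar (a point): centre of the catch's finger bar: steel, diameter 12, 24 long along the stretcher's y, at the end of a blade 12 wide, 50 from catch_hinge. With the catch on it stands 25 in front of the hinge and 43 above it; flipped over, 49 in front and 10 below. It can be pinched across its ends from above, or pushed over
- lever (a joint): lever angle in rad: 0 = back (12 degrees behind upright), 0.70 = stop, fully pulled to the front (28 degrees before upright). Turns about the axis through lever_hinge parallel to the stretcher's y; growing values swing the ball towards its -x. A return spring pulls it back: 2 N at the ball at the start, 6 N at the stop. While the catch is on it moves only a few hundredths of a rad
- lever_hinge (a point): lever shaft axis in the lever's plane (stretcher x = 30, y = -60, height 62)
- lever_ball (a point): centre of the lever's black ball knob, diameter 34, 175 from lever_hinge, on a steel rod of diameter 14; the ball is 233 above the bench at the start
- narrow_band: bystander: thin plain gold ring, diameter 23, height 4, lying flat; origin at the centre of its underside
- signet: bystander: gold signet ring lying flat, diameter 25, height 6, with a flat head 5 x 17 x 12 high on its +x side; origin under the ring's centre
- mallet: bystander: rawhide mallet lying on the bench, handle 200 long to its -x, head diameter 44, 75 long; origin under the middle near the head
- bench_block: bystander: steel block 65 x 65 x 20, origin under its centre
- ring_clamp: bystander: wooden hand clamp 125 x 30 x 30 high, lying along its x, origin under its centre
- needle_file: bystander: file with a wooden handle, 190 long, 20 high, lying along its x, origin under its middle

How it is judged:
On the way, in this order (a step that is already met when the one before it is completed fails the run):
1. the wide band sits level and snug on the mandrel, released, with the catch still on (horizontal distance between wide_band and mandrel_seat below 0.0035 m and z of wide_band in the frame of mandrel_seat between -0.012 and 0.008 m and angle between the z axis of wide_band and the z axis of stretcher, either way round below 0.12 rad and contact force between the fingers and wide_band below 0.1 N and value of joint catch below 0.25 rad), for 0.2 s.
2. the catch is flipped fully over (value of joint catch above 1.05 rad), for 0.1 s.
3. the lever is pulled to its stop with the catch over (value of joint lever above 0.65 rad and value of joint catch above 1.05 rad), for 0.3 s.
At the end, for the whole second after the job is handed in: Fingers hold the lever at its stop (over 0.65 rad, 1.5 N), catch over (above 1.05 rad); the band, untouched, sits on the mandrel within 3.5 mm of its axis, at most 8 mm above or 12 mm below snug, level within 0.12 rad, pressed from inside with over 30 N (all of step 3 and contact force between the fingers and lever above 1.5 N and horizontal distance between wide_band and mandrel_seat below 0.0035 m and z of wide_band in the frame of mandrel_seat between -0.012 and 0.008 m and angle between the z axis of wide_band and the z axis of stretcher, either way round below 0.12 rad and contact force between wide_band and stretcher above 30 N and contact force between the fingers and wide_band below 0.1 N and linear speed of wide_band below 0.02 m/s); the arm keeps its last pose, push and grip.
It fails at once if the lever is forced while the catch is on (value of joint lever above 0.15 rad and value of joint catch below 0.3 rad).
It fails at once if one of the other rings is disturbed (distance of any of narrow_band, signet from where it was at the start of the episode above 0.015 m).
It fails at once if a tool on the bench is disturbed (distance of any of mallet, ring_clamp, needle_file from where it was at the start of the episode above 0.03 m or distance of bench_block from where it was at the start of the episode above 0.02 m).
It also fails if it takes over 64 s, if anything falls off the work surface, if the arm or the gripper's body presses on something with over 40 N, if the wrist force passes 120 N, or if a joint passes its speed limit or range.

## Working session

There is one attempt and no reset: what is moved stays moved. The work goes in short steps, each a Python script; the robot and the scene stay as the last script left them, time stands still between calls to the robot, and variables do not carry over. Pictures are saved under pics/ and viewed, at most 12 in all, crops included, and the job is handed in when it is done.

```bash
mkdir -p pics; python3 - <<'E'
from workcell import r, optics
import cv2, numpy as np
for n in ("scene","side"):
    p,d=optics.get_image(n); cv2.imwrite(f"pics/{n}0.png",p[:,:,::-1]); np.savez(f"{n}0.npz",p=p,d=d)
    m=optics.camera_model(n); print(n,np.round(m["K"],1).tolist(),np.round(m["R"],3).tolist(),np.round(m["t"],3), "C",np.round(-m["R"].T@m["t"],3))
p,d=optics.get_image("wrist"); cv2.imwrite("pics/wrist0.png",p[:,:,::-1]); np.savez("wrist0.npz",p=p,d=d)
m=optics.camera_model("wrist"); print(m)
print(r.read_state(), r.tip_extent)
E
```

```text
scene [[468.1, 0.0, 315.7], [0.0, 468.1, 198.1], [0.0, 0.0, 1.0]] [[0.559, 0.829, 0.017], [0.629, -0.411, -0.66], [-0.54, 0.38, -0.751]] [-0.356 -0.255  1.848] C [ 1.358 -0.512  1.225]
side [[487.1, 0.0, 314.2], [0.0, 487.1, 192.9], [0.0, 0.0, 1.0]] [[-0.835, -0.551, 0.014], [-0.365, 0.534, -0.762], [0.412, -0.641, -0.647]] [0.498 0.286 1.181] C [0.033 0.88  0.975]
{'K': array([[343.34734926,   0.        , 315.92405065],
       [  0.        , 343.34734926, 203.49995364],
       [  0.        ,   0.        ,   1.        ]]), 'tool_from_camera': array([[ 2.82424485e-04, -9.55588167e-01, -2.94705235e-01,
         7.55791543e-02],
       [ 9.99999954e-01,  2.38009222e-04,  1.86578552e-04,
        -1.04627730e-04],
       [-1.08149692e-04, -2.94705274e-01,  9.55588190e-01,
        -1.17946749e-01],
       [ 0.00000000e+00,  0.00000000e+00,  0.00000000e+00,
         1.00000000e+00]])}
{'time_s': 0.15, 'joint_positions': array([-1.45980108e-01,  3.42558212e-01,  1.52476248e+00,  2.28363034e-05,
        1.27541025e+00, -1.46010061e-01]), 'dq': array([ 0.00081457, -0.00044865, -0.00231707,  0.00040675,  0.0005345 ,
        0.00124786]), 'tau': array([ 1.24654900e-03, -4.33907533e+01, -2.46148127e+01, -9.02174702e-05,
        5.71925848e-03,  3.60333468e-05]), 'eef_pos': array([5.24741736e-01, 7.70441972e-05, 2.55800172e-01]), 'eef_rot': array([ 7.07098431e-01,  7.07114902e-01, -3.30855099e-04, -4.63230161e-04]), 'contact_force': array([1.18529032, 0.02812996, 0.35136211]), 'torque': array([ 0.00651503, -0.00414198,  0.03004575]), 'grip_force': 0.0, 'grip_width': 0.0853788726764041} 0.025
```

View pics/scene0.png

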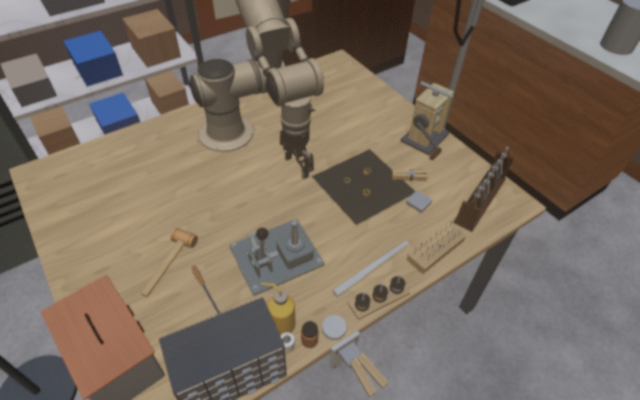

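View pics/side0.png

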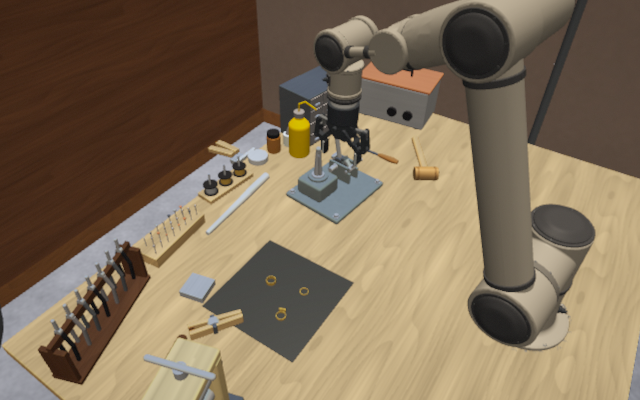

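The scene view shows three rings at (347,180), (367,171) and (366,192), and the stretcher at (278,253). The side view shows the rings at (271,281), (304,291) and the signet at (281,314), with the stretcher at (335,185). Next I'll localize them coarsely from both views.

```bash
cat > h.py <<'E'
from workcell import r, command_gripper, optics
import cv2, numpy as np
from scipy.spatial.transform import Rotation as Rot
def cam(n, st=None):
    m=optics.camera_model(n); K=m["K"]
    if n!="wrist": return K, m["R"].T, -m["R"].T@m["t"]
    st=st or r.read_state(); A=Rot.from_quat(st["eef_rot"]).as_matrix(); T=m["tool_from_camera"]
    return K, A@T[:3,:3], np.array(st["eef_pos"])+A@T[:3,3]
def toplane(c,uv,z):
    K,B,C=c; d=B@np.linalg.solve(K,[uv[0],uv[1],1.]); return C+d*(z-C[2])/d[2]
def cloud(c,d):   # depth -> world points HxWx3
    K,B,C=c; v,u=np.mgrid[:d.shape[0],:d.shape[1]]
    P=np.stack([(u-K[0,2])/K[0,0]*d,(v-K[1,2])/K[1,1]*d,d],-1); W=P@B.T+C; W[d<=0]=np.nan; return W
def proj(c,X):
    K,B,C=c; p=K@(B.T@(np.asarray(X)-C)); return p[:2]/p[2]
def down(yaw): # tool z down, closing line (tool y) at angle yaw in the world xy plane
    y=np.array([np.cos(yaw),np.sin(yaw),0]); z=np.array([0,0,-1.]); return Rot.from_matrix(np.stack([np.cross(y,z),y,z],1)).as_quat()
def gold(p):
    h=cv2.cvtColor(p,cv2.COLOR_RGB2HSV); return cv2.inRange(h,(12,110,70),(35,255,255))
def snap(n,f=None):
    st=r.read_state(); p,d=optics.get_image(n)
    if f: cv2.imwrite(f"pics/{f}.png",p[:,:,::-1])
    return cam(n,st),p,d
E
python3 - <<'E'
from h import *
for n in ("scene","side"):
    a=np.load(n+"0.npz"); p,d=a["p"],a["d"]; c=cam(n); W=cloud(c,d)
    box=(335,160,380,200) if n=="scene" else (255,265,325,330)
    m=gold(p); mm=np.zeros_like(m); x0,y0,x1,y1=box; mm[y0:y1,x0:x1]=m[y0:y1,x0:x1]
    k,l,s,ce=cv2.connectedComponentsWithStats(mm)
    for i in range(1,k):
        if s[i,4]>8: print(n,s[i],ce[i].round(1),toplane(c,ce[i],.004).round(4),'zmax',np.nanmax(W[...,2][l==i]).round(4))
    # stretcher points
    ok=(W[...,2]>.01)&(W[...,2]<.25)
    reg=(slice(215,295),slice(225,330)) if n=="scene" else (slice(120,220),slice(285,385))
    Z=W[reg].reshape(-1,3); Z=Z[~np.isnan(Z[:,0])]
    for lo,hi in((.012,.02),(.066,.075),(.079,.086),(.1,.16),(.16,.18)):
        q=Z[(Z[:,2]>lo)&(Z[:,2]<hi)]; 
        if len(q): print(n,lo,len(q),q.mean(0).round(4),q.min(0).round(3),q.max(0).round(3))
    q=Z[(Z[:,2]>.012)&(Z[:,2]<.02)]
    print(cv2.minAreaRect(q[:,:2].astype(np.float32)*1000))
E
```

```text
scene [364 171   5   4  10] [365.6 172.4] [0.4754 0.3285 0.004 ] zmax 0.015
scene 0.012 2024 [ 0.6223 -0.1557  0.0161] [ 0.5   -0.262  0.012] [ 0.725 -0.006  0.02 ]
scene 0.066 523 [ 0.6475 -0.1186  0.0706] [ 0.582 -0.225  0.066] [ 0.695 -0.041  0.075]
scene 0.079 190 [ 0.646  -0.1335  0.0822] [ 0.577 -0.219  0.079] [ 0.677 -0.061  0.086]
scene 0.1 172 [ 0.6363 -0.1373  0.1256] [ 0.561 -0.206  0.1  ] [ 0.662 -0.079  0.16 ]
scene 0.16 90 [ 0.7277 -0.1781  0.1681] [ 0.639 -0.263  0.16 ] [ 0.824 -0.079  0.18 ]
((612.8004760742188, -134.39926147460938), (239.78787231445312, 203.94252014160156), 83.40641021728516)
side [266 276  10  10  65] [270.6 280.3] [0.5546 0.2657 0.004 ] zmax 0.0121
side [299 287  10   9  40] [303.8 290.9] [0.4659 0.2463 0.004 ] zmax 0.0047
side [276 307  10  14  78] [281.  313.3] [0.473  0.3318 0.004 ] zmax 0.0136
side 0.012 1766 [ 0.5823 -0.1204  0.0152] [ 0.497 -0.377  0.012] [ 0.926 -0.003  0.02 ]
side 0.066 501 [ 0.652  -0.1243  0.0701] [ 0.578 -0.313  0.066] [ 0.908 -0.041  0.075]
side 0.079 180 [ 0.6861 -0.164   0.0821] [ 0.575 -0.319  0.079] [ 0.838 -0.06   0.086]
side 0.1 445 [ 0.736  -0.181   0.1219] [ 0.555 -0.295  0.1  ] [ 0.848 -0.076  0.159]
side 0.16 33 [ 0.6424 -0.0863  0.1691] [ 0.633 -0.095  0.161] [ 0.653 -0.079  0.177]
((651.4402465820312, -212.53704833984375), (333.005859375, 474.823974609375), 35.95008850097656)
```

```bash
python3 - <<'E'
from h import *
q=down(-0.115)
r.reach([.648,-.088,.33],q); r.hold(.3)
c,p,d=snap("wrist","w1"); np.savez("w1.npz",p=p,d=d,K=c[0],B=c[1],C=c[2])
command_gripper(.045,30)
r.reach([.5546,.266,.20],q); r.hold(.3)
c,p,d=snap("wrist","w2"); np.savez("w2.npz",p=p,d=d,K=c[0],B=c[1],C=c[2])
print(r.read_state()["time_s"], proj(c,[.5546,.266,.01]))
a=cv2.imread("pics/w1.png");b=cv2.imread("pics/w2.png")
cv2.imwrite("pics/w12.png",cv2.resize(np.vstack([a,b]),None,fx=.75,fy=.75))
E
```

```text
3.475 [315.37767658 182.72761215]
```

View pics/w12.png

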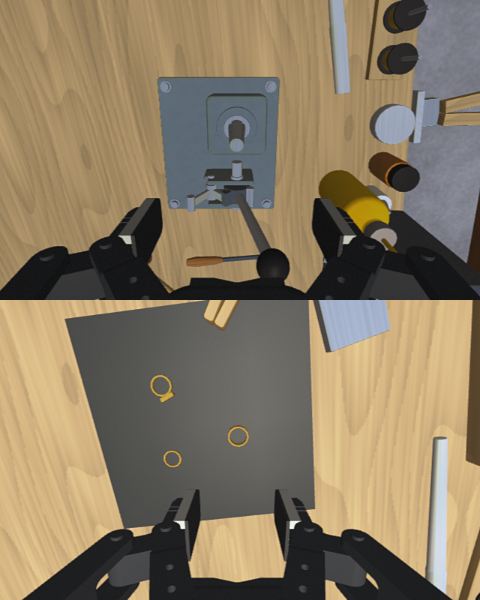

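In w1, scaled to full resolution, the draw-rod head is at about (312,193), the base spans columns 213–370, and the ball is at about (363,355). In w2 the band is at about (317,182). The stretcher's front faces left in the image (world -x).

```bash
python3 - <<'E'
from h import *
a=np.load("w2.npz"); c=(a["K"],a["B"],a["C"]); p=a["p"]; m=gold(p); m[:140]=0;m[230:]=0;m[:,:285]=0;m[:,350:]=0
ys,xs=np.nonzero(m); pts=np.stack([xs,ys],1).astype(np.float32)
print("band px",pts.min(0),pts.max(0),len(pts))
h=cv2.convexHull(pts); e=cv2.fitEllipse(h); print(e)
for z in (.0,.005,.01): print(z,toplane(c,e[0],z).round(4))
W=cloud(c,a["d"]); g=W[m>0]; print("cloud",np.nanmean(g,0).round(4),np.nanpercentile(g,[2,50,98],axis=0).round(4))
L=[cv2.minEnclosingCircle(np.array([toplane(c,x[0],.008)[:2] for x in h],np.float32)*1000)]; print(L)
a=np.load("w1.npz"); c=(a["K"],a["B"],a["C"]); p,d=a["p"],a["d"]; W=cloud(c,d); Z=W[...,2]
reg=np.zeros(Z.shape,bool); reg[95:290,200:380]=1
def st(name,lo,hi,box=None):
    k=reg&(Z>lo)&(Z<hi)
    if box: b=np.zeros_like(k); b[box[1]:box[3],box[0]:box[2]]=1; k&=b
    q=W[k]; print(name,len(q),q.mean(0).round(4), np.median(q[:,2]).round(4))
    (x,y),s,an=cv2.minAreaRect(q[:,:2].astype(np.float32)*1000); print("   rect",round(x,1),round(y,1),np.round(s,1),round(an,2)); return k
st("base",.012,.0195)
st("body",.066,.075,(270,120,365,210))
k=st("head",.172,.185,(280,140,350,220)); ys,xs=np.nonzero(k); print(xs.min(),xs.max(),ys.min(),ys.max())
(x,y),R=cv2.minEnclosingCircle(W[k][:,:2].astype(np.float32)*1000);print("head circ",x,y,R)
st("collar",.080,.086,(270,120,365,210))
b=np.zeros(Z.shape,bool); b[320:385,335:395]=1; b&=(p.max(-1)<60)&(Z>.19)&(Z<.26); print("ball",W[b].mean(0).round(4),np.nanmax(Z[b]),b.sum())
E
python3 -c "
import cv2;a=cv2.imread('pics/w1.png')[95:385,200:400];cv2.imwrite('pics/w1c.png',cv2.resize(a,None,fx=2,fy=2,interpolation=cv2.INTER_CUBIC))"
```

```text
band px [304. 167.] [331. 195.] 273
((317.09771728515625, 180.97154235839844), (27.635923385620117, 28.197996139526367), 15.369037628173828)
0.0 [0.5561 0.2651 0.    ]
0.005 [0.5562 0.2663 0.005 ]
0.01 [0.5564 0.2675 0.01  ]
cloud [0.5561 0.2667 0.0084] [[0.5444 0.2549 0.0008]
 [0.5559 0.266  0.0097]
 [0.5685 0.2792 0.0113]]
[((556.2015991210938, 266.8879699707031), 13.514302253723145)]
base 16120 [ 0.599  -0.1146  0.0162] 0.0163
   rect 610.7 -133.3 [238.8 199.5] 83.48
body 3543 [ 0.6468 -0.0815  0.0706] 0.0708
   rect 646.5 -85.7 [87.3 88.4] 83.45
head 271 [ 0.6464 -0.0862  0.1763] 0.1765
   rect 646.3 -86.7 [15.1 14.9] 5.14
306 324 184 202
head circ 646.2613525390625 -86.66881561279297 7.896511077880859
collar 611 [ 0.6466 -0.0811  0.0824] 0.0829
   rect 646.1 -84.0 [51.4 57.7] 86.25
ball [ 0.6701 -0.1909  0.2414] 0.25093698131586906 1457
```

View pics/w1c.png

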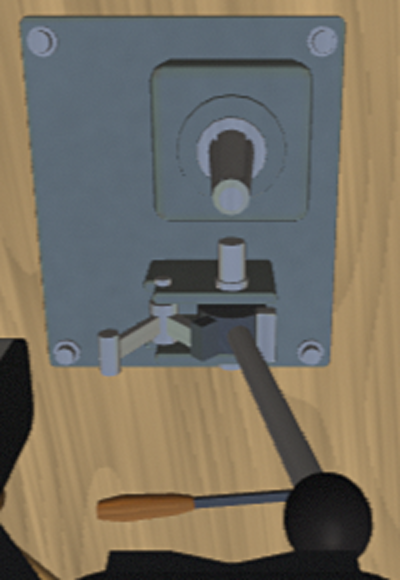

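The base rectangle gives a stretcher centre of (0.6107, -0.1333) and a yaw of -0.114. That predicts the mandrel at (0.6462, -0.0870). The head circle was measured at (0.6463, -0.0867) with radius 7.9, so they agree. The band is at (0.5562, 0.2665). I'll grasp it now.

```bash
python3 - <<'E'
from h import *
q=down(-0.114); X,Y=.5562,.2665
command_gripper(.04,40)
r.move_straight([X,Y,.06],q,speed=.15)
s=r.move_straight([X,Y,.015],speed=.03,max_force=3)
z=r.read_state()["eef_pos"][2]; print("touch",s,z)
r.move_straight([X,Y,z+.0025],speed=.03)
command_gripper(0.02,40); st=r.read_state(); print(st["grip_width"],st["grip_force"],st["eef_pos"])
r.move_straight([X,Y,.12],speed=.15); r.hold(.2)
c,p,d=snap("wrist","w3"); np.savez("w3.npz",p=p,d=d,K=c[0],B=c[1],C=c[2])
st=r.read_state(); print(st["grip_width"],st["eef_pos"],st["time_s"])
m=gold(p); k,l,s,ce=cv2.connectedComponentsWithStats(m)
for i in range(1,k):
    if s[i,4]>40: print(s[i],ce[i].round(1))
u,v=proj(c,[X,Y,st["eef_pos"][2]-.025]); print(u,v)
cv2.imwrite("pics/w3c.png",cv2.resize(p[200:400,200:440,::-1],None,fx=2.5,fy=2.5))
E
```

```text
touch True 0.023580555298040526
0.02380368533119402 39.11284625530243 [0.55614689 0.26645819 0.02616279]
0.023793940596664752 [0.5557797  0.26636084 0.11896092] 7.4667
[259   0  44  21 373] [282.5   7.9]
[161 102  45  48 771] [183.3 126.4]
[188 232  32  29 323] [203.3 246.2]
[ 288  243   57   61 1683] [316.1 273.8]
317.49916364392703 268.12912544713885
```

View pics/w3c.png

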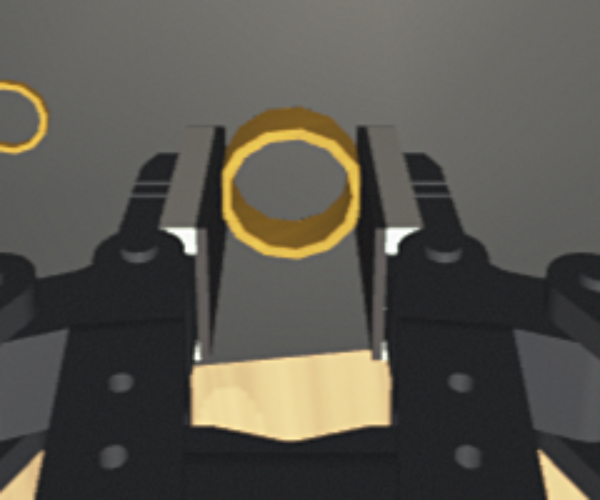

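The band is held level near the tips. Its near (top) rim is centred at about (316.4, 277) in full-resolution pixels.

```bash
python3 - <<'E'
from h import *
T=optics.camera_model("wrist"); K=T["K"]; M=T["tool_from_camera"]
d=M[:3,:3]@np.linalg.solve(K,[316.4,277.2,1]); 
for z in (.0162,): print("ring top centre in tool",(M[:3,3]+d*(z-M[2,3])/d[2]).round(4))
a=np.load("w3.npz"); W=cloud((a["K"],a["B"],a["C"]),a["d"]); g=W[240:305,285:348][gold(a["p"])[240:305,285:348]>0]
print(np.nanpercentile(g,[2,50,98],axis=0).round(4))
# mandrel head from side+scene depth
for n in ("scene","side"):
    b=np.load(n+"0.npz"); W=cloud(cam(n),b["d"]); k=(abs(W[...,0]-.646)<.02)&(abs(W[...,1]+.087)<.02)&(W[...,2]>.173)&(W[...,2]<.182)
    print(n,k.sum(),W[k].mean(0).round(4))
E
```

```text
ring top centre in tool [0.0004 0.0001 0.0162]
[[0.544  0.2542 0.0929]
 [0.5556 0.2648 0.1012]
 [0.5673 0.2793 0.1041]]
scene 17 [ 0.6489 -0.0885  0.1767]
side 13 [ 0.6434 -0.0864  0.1755]
```

```bash
python3 - <<'E'
from h import *
q=down(-0.114); T=np.array([.6463,-.0868])
r.reach([*T,.25],q); r.hold(.3)
p=np.array(r.read_state()["eef_pos"]); print("hover",p)
t=T+(T-p[:2])
print("pass",r.move_straight([*t,.195],speed=.06,max_force=4), r.read_state()["eef_pos"], r.read_state()["contact_force"])
c,p,d=snap("side"); u,v=proj(cam("side"),[*T,.17]).astype(int); a=p[v-50:v+50,u-60:u+60]
c,p,d=snap("scene"); u,v=proj(cam("scene"),[*T,.17]).astype(int); b=p[v-50:v+50,u-60:u+60]
cv2.imwrite("pics/chk.png",cv2.resize(np.hstack([a,b])[:,:,::-1],None,fx=3,fy=3,interpolation=cv2.INTER_CUBIC)); print(r.read_state()["time_s"])
E
```

```text
hover [ 0.64632985 -0.08595785  0.24978832]
pass False [ 0.64653909 -0.08768765  0.1955503 ] [ 0.20339984 -0.0538205  -0.77418677]
10.375
```

View pics/chk.png

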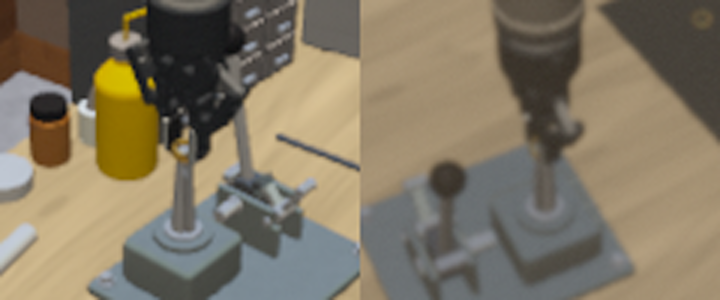

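The side crop shows the ring on the rod head with no contact. Next I'll descend to snug.

```bash
python3 - <<'E'
from h import *
T=np.array([.6463,-.0869])
def S(n,s): st=r.read_state(); print(n,s,np.round(st["eef_pos"],4),np.round(st["contact_force"],1),st["time_s"])
S("down",r.move_straight([*T,.152],speed=.06,max_force=6))
S("press",r.move_straight([*T,.137],speed=.02,max_force=10))
r.hold(.2); S("held",0)
E
```

```text
down False [ 0.6463 -0.0869  0.152 ] [0.2 0.5 0.2] 11.2417
press True [ 0.6467 -0.0872  0.1394] [-0.5  0.5  4.4] 11.8917
held 0 [ 0.6467 -0.0872  0.1393] [-0.3  0.8  3.9] 12.0917
```

```bash
python3 - <<'E'
from h import *
command_gripper(.045); st=r.read_state(); print(st["eef_pos"],st["grip_width"])
r.move_straight([.6467,-.0872,.27],speed=.15); 
r.move_straight([.6467,-.0872+.04,.30],speed=.15); r.hold(.2)
c,p,d=snap("wrist","w4"); np.savez("w4.npz",p=p,d=d,K=c[0],B=c[1],C=c[2])
m=gold(p); W=cloud(c,d); u,v=proj(c,[.6463,-.0868,.123]).astype(int); print(u,v,r.read_state()["time_s"])
mm=np.zeros_like(m); mm[v-35:v+35,u-35:u+35]=m[v-35:v+35,u-35:u+35]; g=W[mm>0]; print(len(g),np.nanpercentile(g,[2,50,98],axis=0).round(4))
top=g[g[:,2]>np.nanpercentile(g[:,2],60)]; top=top[~np.isnan(top[:,0])]
A=np.c_[top[:,:2]-[.6463,-.0868],np.ones(len(top))]; print("plane",np.linalg.lstsq(A,top[:,2],rcond=None)[0])
w=p[v-60:v+60,u-70:u+70]
c,p,d=snap("side"); a,b=proj(c,[.6463,-.0868,.123]).astype(int); s=p[b-60:b+60,a-70:a+70]
cv2.imwrite("pics/chk2.png",cv2.resize(np.hstack([w,s])[:,:,::-1],None,fx=2.8,fy=2.8,interpolation=cv2.INTER_CUBIC))
E
```

```text
[ 0.64651041 -0.08722122  0.13864808] 0.044774099466812996
320 227 14.1917
188 [[ 0.6348 -0.091   0.1133]
 [ 0.6477 -0.0775  0.1231]
 [ 0.6584 -0.0741  0.1336]]
plane [-0.16933889 -0.18071299  0.12616016]
```

View pics/chk2.png

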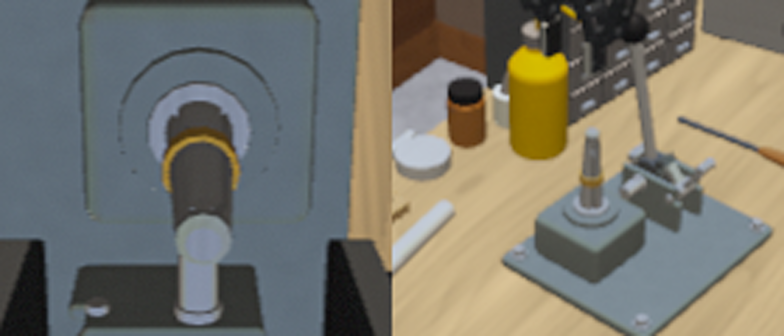

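The band sits on the taper near snug height, but the depth fit is too noisy to prove it is level. I'll press its top rim squarely with the pad tips, which both levels it and measures its height.

```bash
python3 - <<'E'
from h import *
T=np.array([.6465,-.0871]); q=down(-.114)
def S(n,s): st=r.read_state(); print(n,s,np.round(st["eef_pos"],4),np.round(st["contact_force"],1),np.round(st["torque"],2),round(st["time_s"],2),st["grip_width"])
r.move_straight([*T,.25],q,speed=.15); command_gripper(.0225,20); S("a",0)
S("b",r.move_straight([*T,.165],speed=.08,max_force=5))
S("c",r.move_straight([*T,.135],speed=.02,max_force=14))
r.move_straight([*T,.20],speed=.1); command_gripper(.0225,20)
r.move_straight([*T,.27],speed=.15)
r.move_straight([.6467,-.0472,.30],speed=.15); r.hold(.2)
c,p,d=snap("wrist","w5"); np.savez("w5.npz",p=p,d=d,K=c[0],B=c[1],C=c[2])
u,v=proj(c,[.6463,-.0868,.123]).astype(int); w=p[v-30:v+30,u-40:u+40]
a=cv2.imread("pics/w4.png")[v-30:v+30,u-40:u+40]
cv2.imwrite("pics/chk3.png",cv2.resize(np.hstack([a,w[:,:,::-1]]),None,fx=5,fy=5,interpolation=cv2.INTER_CUBIC)); S("d",0)
E
```

```text
a 0 [ 0.6467 -0.0867  0.2506] [-0.1 -0.3  0.3] [-0.06  0.01 -0.01] 15.17 0.022371784198753356
b False [ 0.6468 -0.0872  0.1657] [-0.3 -0.2 -0.1] [ 0.02 -0.04 -0.04] 16.38 0.022820454061262662
c True [ 0.6466 -0.0872  0.1473] [-2.   0.3  5.1] [-0.04  0.2  -0.06] 17.32 0.02242536937525786
d 0 [ 0.6465 -0.0479  0.2992] [ 0.  -0.4  0.5] [-0.04  0.01 -0.  ] 19.57 0.022267709089736427
```

View pics/chk3.png

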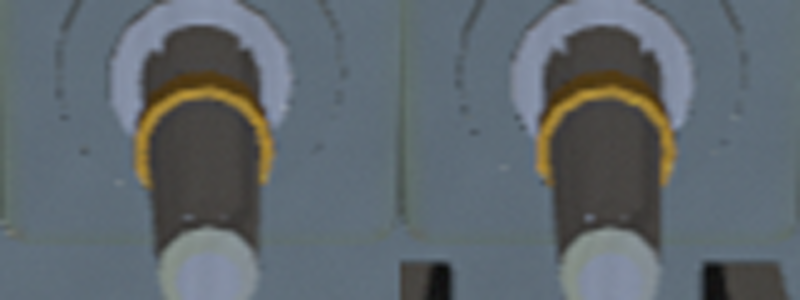

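The tip-contact height puts the band's underside at about 0.113, i.e. -5 mm, which is within the window. The image is unchanged and symmetric, so the band is seated level. Next I'll check the bar and ball predictions against w1, then flip the catch.

```bash
cat >> h.py <<'E'
yaw=-.1138; O=np.array([.6107,-.1333])
def sw(x,y,z): c,s=np.cos(yaw),np.sin(yaw); return np.array([O[0]+c*x-s*y,O[1]+s*x+c*y,z])
def bar(a,dx=0): 
    t=np.arctan2(.043,.025)-a; return sw(-.012-.0497*np.cos(t),-.060,.060+.0497*np.sin(t))
def ball(a):
    t=a-np.radians(12.1); return sw(.030-.175*np.sin(t),-.060,.062+.175*np.cos(t))
qy=down(yaw+np.pi/2)
E
python3 - <<'E'
from h import *
a=np.load("w1.npz"); c=(a["K"],a["B"],a["C"])
print("bar pred px",proj(c,bar(0)),"seen 254.5,271;", "ball pred",proj(c,ball(0)),"seen 364,352")
print(bar(0),bar(1.25),ball(0),ball(.7))
W=cloud(c,a["d"]); b=np.zeros(W.shape[:2],bool); b[258:284,246:264]=1; b&=(W[...,2]>.09)&(W[...,2]<.12); print("bar cloud",W[b].mean(0),np.nanmax(W[b],0),np.nanmin(W[b],0),b.sum())
for P in (bar(0)+[0,0,.09],bar(0)+[0,0,.012],bar(1.3)+[0,0,.012],ball(0)+[0,0,.06],ball(0),ball(.73)): print(r.solve_ik(P,qy))
E
```

```text
bar pred px [255.04046336 271.07451539] seen 254.5,271; ball pred [362.75164112 354.01776351] seen 364,352
[ 0.56714569 -0.18871263  0.10296601] [ 0.54362813 -0.18602472  0.04984228] [ 0.67013865 -0.20048409  0.23311207] [ 0.55204769 -0.18698703  0.21650572]
bar cloud [ 0.56802262 -0.18667782  0.10457552] [ 0.57556376 -0.17542632  0.10966805] [ 0.55996354 -0.20073827  0.09060679] 287
[-4.49387501e-01  5.27419026e-01  1.40811472e+00 -4.44089210e-16
  1.20605891e+00 -1.90638383e+00]
[-4.49387501e-01  6.10936753e-01  1.49661028e+00 -4.44089210e-16
  1.03404562e+00 -1.90638383e+00]
[-4.62722750e-01  6.51389646e-01  1.60954204e+00 -4.44089210e-16
  8.80660968e-01 -1.91971908e+00]
[-4.00134894e-01  6.70977477e-01  8.76801343e-01 -4.44089210e-16
  1.59381383e+00 -1.85713122e+00]
[-4.00134894e-01  6.93843740e-01  9.93837512e-01 -4.44089210e-16
  1.45391140e+00 -1.85713122e+00]
[-4.60749511e-01  4.74127219e-01  1.43772321e+00 -4.44089210e-16
  1.22974223e+00 -1.91774584e+00]
```

Predictions match to within 2 px. Now the catch.

```bash
python3 - <<'E'
from h import *
up=np.array([0,0,.013])
def S(n,s): st=r.read_state(); print(n,s,np.round(st["eef_pos"],4),np.round(st["contact_force"],1),round(st["time_s"],2),round(st["grip_width"],4))
r.reach(bar(0)+[0,0,.2],qy); command_gripper(.045,30)
S("down",r.move_straight(bar(0)+up,qy,speed=.12,max_force=8))
command_gripper(.015,30); S("grip",0)
for a in np.linspace(.12,1.32,11): 
    s=r.move_straight(bar(a)+up,speed=.08,max_force=25)
    if s: print("stop at",a); break
S("end",s)
command_gripper(.045); S("open",0)
r.move_straight(bar(a)+[0,0,.12],speed=.15)
r.hold(.1); c,p,d=snap("wrist"); cv2.imwrite("pics/w6.png",p[:,:,::-1]); b=bar(1.25); print(proj(c,b),proj(c,bar(1.05)))
S("x",0)
E
```

```text
down False [ 0.5675 -0.1889  0.1167] [ 0.1 -0.3 -0.4] 23.24 0.0449
grip 0 [ 0.5673 -0.1889  0.1166] [-1.   0.2  3.6] 23.56 0.0231
end False [ 0.544  -0.1861  0.0598] [-4.5 -2.8  4.8] 26.31 0.0229
open 0 [ 0.5444 -0.1857  0.0592] [-0.6  0.1  0. ] 26.65 0.0453
[314.95957931 208.07110799] [314.93009635 211.00864658]
x 0 [ 0.544  -0.1859  0.1653] [-0.3  0.  -0.2] 27.67 0.045
```

View pics/w6.png

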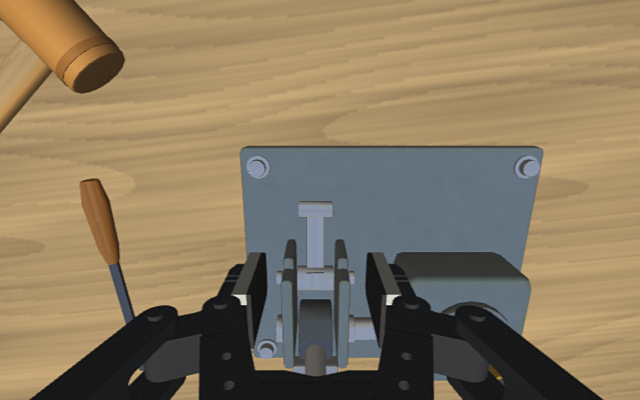

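The bar is at (316,209), matching the fully flipped prediction of (315,208). Now I'll grip the ball and pull the lever.

```bash
python3 - <<'E'
from h import *
up=np.array([0,0,.005])
def S(n,s): st=r.read_state(); print(n,s,np.round(st["eef_pos"],4),np.round(st["contact_force"],1),round(st["time_s"],2),round(st["grip_width"],4),st["grip_force"])
p=np.array(r.read_state()["eef_pos"]); r.move_straight([p[0],p[1],.34],speed=.2)
command_gripper(.065,50); r.move_straight(ball(0)+[0,0,.10],qy,speed=.15)
S("down",r.move_straight(ball(0)+up,speed=.1,max_force=8))
command_gripper(.02,50); S("grip",0)
for a in np.linspace(.07,.70,10):
    s=r.move_straight(ball(a)+up,speed=.08,max_force=30)
    if s: print("stop at",a); break
r.hold(.3); S("end",s); print("expect",ball(.7)+up)
E
```

```text
down False [ 0.6705 -0.2006  0.2391] [ 0.1 -0.3 -0.2] 31.12 0.065 0.0
grip 0 [ 0.6704 -0.2007  0.239 ] [-0.   0.   3.7] 31.52 0.0316 49.229076504707336
end False [ 0.5523 -0.187   0.2216] [ 0.1 -0.3 -0.4] 34.82 0.0199 0.0
expect [ 0.55204769 -0.18698703  0.22150572]
```

The ball slipped out of the grip (width 0.020, force 0). I'll push it from behind with the fingers nearly closed instead, after checking where the lever is now.

```bash
python3 - <<'E'
from h import *
p=np.array(r.read_state()["eef_pos"]); r.move_straight([p[0],p[1],.35],speed=.2)
command_gripper(.0,60)
ex=np.array([np.cos(yaw),np.sin(yaw),0])
r.move_straight(ball(0)+[0,0,.115]+.040*ex,qy,speed=.2); r.hold(.2)
c,p,d=snap("side"); u,v=proj(c,ball(0)).astype(int); print("side ball0",u,v, "ball.35",proj(c,ball(.35)),"bar",proj(c,bar(1.25)), "band",proj(c,[.6465,-.087,.118]))
w=p[v-30:v+90,u-110:u+50]; print("origin",u-110,v-30)
cv2.imwrite("pics/chk7.png",cv2.resize(w[:,:,::-1],None,fx=4,fy=4,interpolation=cv2.INTER_CUBIC))
print(r.read_state()["time_s"],r.read_state()["eef_pos"],r.read_state()["grip_width"])
E
```

```text
side ball0 332 110 ball.35 [348.71177517 116.65223157] bar [362.44027149 176.47675957] band [317.0654255  163.21741426]
origin 222 80
37.1333 [ 0.70940414 -0.20504759  0.34911723] 0.0004137102513109861
```

View pics/chk7.png

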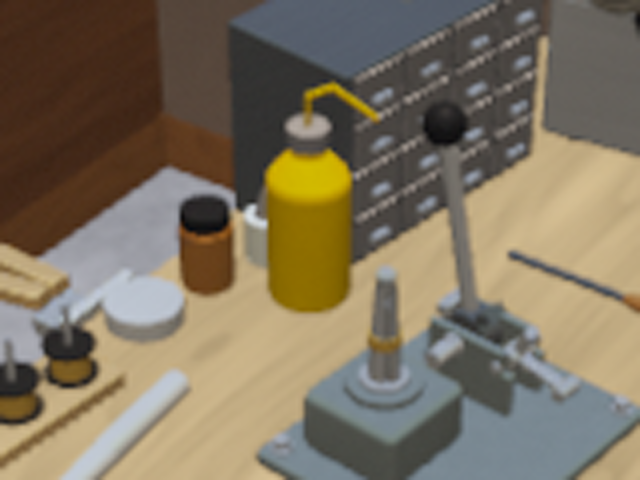

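The lever has sprung back with its ball at (333,110). The catch is over, with the bar at (362,176), and the band is in place at (318,165). I'll check clearance behind the ball, then push.

```bash
python3 - <<'E'
from h import *
for f in ("w1.npz","side0.npz","scene0.npz"):
    a=np.load(f); c=(a["K"],a["B"],a["C"]) if "w1" in f else cam(f[:-5]); W=cloud(c,a["d"]); W=W[~np.isnan(W[...,0])]
    dd=np.hypot(W[:,0]-.70,W[:,1]+.204); k=(dd<.075)&(W[:,2]>.19)&(W[:,2]<.42)&(np.linalg.norm(W-ball(0),axis=1)>.024)&(np.hypot(W[:,0]-.667,W[:,1]+.2)>.02)
    print(f,k.sum(),W[k].mean(0).round(3) if k.any() else "",W[k].min(0).round(3) if k.any() else "",W[k].max(0).round(3) if k.any() else "")
ex=np.array([np.cos(yaw),np.sin(yaw),0]); up=np.array([0,0,.012])
def S(n,s): st=r.read_state(); print(n,s,np.round(st["eef_pos"],4),np.round(st["contact_force"],1),round(st["time_s"],2),round(st["grip_width"],4),st["grip_force"])
S("down",r.move_straight(ball(0)+up+.040*ex,qy,speed=.1,max_force=6))
if r.read_state()["eef_pos"][2]<.25:
    S("touch",r.move_straight(ball(0)+up+.022*ex,qy,speed=.03,max_force=1.5))
E
```

```text
w1.npz 0   
side0.npz 0   
scene0.npz 0   
down False [ 0.7102 -0.2051  0.2461] [-0.2  0.2 -0.4] 38.32 0.0002 0.0
touch True [ 0.6976 -0.2036  0.2452] [ 2.5 -0.8  2.1] 38.77 0.0001 1.5180059149861336
```

```bash
python3 - <<'E'
from h import *
ex=np.array([np.cos(yaw),np.sin(yaw),0]); up=np.array([0,0,.012])
def S(n,s): st=r.read_state(); print(n,s,np.round(st["eef_pos"],4),np.round(st["contact_force"],1),round(st["time_s"],2),round(float(np.dot(np.array(st["eef_pos"])-ball(.7),ex)),4))
for a in np.linspace(.07,.70,10):
    s=r.move_straight(ball(a)+up+.0275*ex,speed=.08,max_force=25)
    if s: break
    if a>.3: S(round(a,2),s)
if not s:
    s=r.move_straight(ball(.7)+up+.0195*ex,speed=.02,max_force=10)
r.hold(.5); S("end",s)
c,p,d=snap("side"); u,v=proj(c,ball(.7)).astype(int); print("ball.7",u,v,"band",proj(c,[.6465,-.087,.118]))
w=p[v-40:v+80,u-80:u+80]; print("origin",u-80,v-40)
cv2.imwrite("pics/chk8.png",cv2.resize(w[:,:,::-1],None,fx=4,fy=4,interpolation=cv2.INTER_CUBIC))
E
```

```text
0.35 False [ 0.6373 -0.1968  0.2474] [ 4.5 -1.1  1.4] 40.28 0.0858
0.42 False [ 0.6254 -0.1955  0.2454] [ 4.3 -0.5  2.1] 40.58 0.0738
0.49 False [ 0.6136 -0.1941  0.2424] [ 4.4 -0.7  2.8] 40.88 0.0619
0.56 False [ 0.6021 -0.1928  0.2386] [ 5.1 -0.6  2.4] 41.18 0.0504
0.63 False [ 0.5909 -0.1915  0.234 ] [ 5.6 -1.8  2.4] 41.48 0.0391
0.7 False [ 0.5802 -0.1903  0.2288] [ 4.6 -1.7  2.9] 41.78 0.0284
end True [ 0.5805 -0.1904  0.2291] [ 6.5 -0.2  2.9] 42.55 0.0287
ball.7 364 129 band [317.0654255  163.21741426]
origin 284 89
```

View pics/chk8.png

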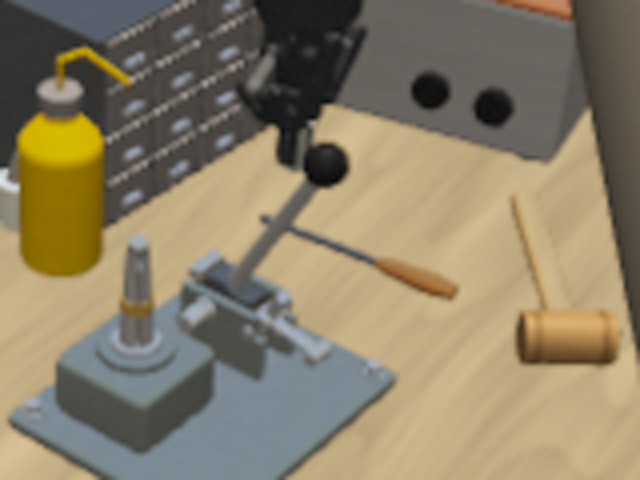

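The lever is at its stop: ball at (365,130), predicted (364,129). The catch is over and the band is on the mandrel. I'll add a small firm push and hand in.

```bash
python3 - <<'E'
from h import *
ex=np.array([np.cos(yaw),np.sin(yaw),0])
p=np.array(r.read_state()["eef_pos"]); print(r.move_straight(p-.002*ex,speed=.01,max_force=15)); r.hold(.4)
st=r.read_state(); print(st["eef_pos"],st["contact_force"],st["time_s"])
print(r.finish_job())
E
```

```text
False
[ 0.57968758 -0.190228    0.22882734] [ 6.65387375 -0.97509371 -0.3694334 ] 43.25
the job is handed in; nothing more can be done
None
```

I handed the job in at about 43 s with the band on the mandrel, the catch flipped over and closed fingers pushing the lever against its stop (about 6.7 N). The hand-in returned no verdict; I judged the band level only by pressing it and by picture, and could not measure the force on it from inside.

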